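# Seat the spice jar and bring it to the front of the carousel

### The arm

A 6-joint arm with a two-finger parallel gripper is mounted at the origin on a cart in front of the work surface, level with it; the furniture and walls round the work are solid. World frame = base frame: x ahead of the robot, y to its left, z up, the work surface at z = 0. Lengths are in m, angles in rad, forces in N, time in s.
With the tool pointing down it reaches from about 0.375 to 0.9 m from the base axis. Payload 3.1 kg.
Tool frame: the origin (TCP) lies at the very end of the fingers, on their centre line; the grasp point (between the pads) lies 19 mm behind it (robot.grip_depth is the distance from the TCP to the grasp point, in m); z points along the fingers, y is the direction in which the jaws open and shut (so a half turn about z gives the same grasp; the last joint's range is limited). The gripper opens to 87 mm and grips with 3 to 60 N. Pads are 19 mm wide; open, the fingers measure 117 mm over their backs; the gripper's body (75 mm by 190 mm) begins 51 mm behind the grasp point.
Start: joints at [-1.359, 0.527, 1.433, -0, 1.181, -0.178], TCP at [0.238, -0.578, 0.223] pointing down, gripper open.
Joint ranges: [-3.08, 3.08], [-0.75, 2.2], [0.22, 2.44], [-1.43, 4.57], [0, 2.65], [-2.85, 2.85]. Speed limits (rad/s): [2.79, 2.79, 3.14, 3.14, 3.14, 3.14].

### API

Orientations are given as a unit quaternion [x, y, z, w].
In Python, from rig import robot gives the robot as it stands.
- The arm moves only by the tool drive_tool, never from a script. Its argument "series" is a list of rows, each a list of 7 numbers: the shift along the tool's x, y, z in m, then the turn, a rotation vector about the tool's x, y, z in degrees, then the opening, from 0 (shut) to 1 (fully open). A call has 1 to 5 rows; each row shifts and turns the commanded pose from where the row before left it, along the tool's axes as they then stand; what a row does not reach is not made up. A row lasts 1/8 s, in which the tool goes at most 62.5 mm and 10.7 degrees, less where a joint would pass 70% of its speed; a pose out of reach is approached as far as the arm can. A call is refused whole if a number of a shift passes 0.0625 or a number of a turn 10.7, either way. A call with a gripper value outside its range is refused whole. The fingers move at their own pace and stop on an object; "squeeze" is the grip in N (left out, the last holds). Time passes only in rows, so rows that do not move let the fingers close. It gives the time, the measured TCP pose, the force and the opening at its end, in the units of the state.
- robot.get_obs(): the state, without advancing time (a new reading comes with each control period).
- robot.camera(name): name is "side" or "top" or "wrist"; returns (picture, depth): 480x640x3 uint8, blue, green, red; 480x640 float32, m along the optical axis (not along the pixel's ray), 0 where there is no reading.
- robot.camera_model(name): a dict with "fx", "fy", "cx", "cy" (pixels), "R" (3x3) and "t" (3): a world point X has camera coordinates R X + t. Camera axes: x right, y down, z forward; pixel columns grow to the right and rows downward; lengths in m; the calibration is good to about 2 mm. The wrist camera is an equidistant fisheye: a pixel r from the principal point sees the ray r / f radians off the axis. A picture is of the moment at which its call begins: read the wrist's pose just before it. camera_model takes no time and is no camera call; for the wrist camera it gives the pose at the moment of the call.
- robot.hand_in(): hands the job in, once; it reports no verdict.
The state is a dict: "time": time; "q": joint angles; "joint_velocities": joint speeds; "joint_torque": joint torques, N m; "position": TCP position; "tool_rot": TCP orientation; "ft_force": force on the tool from outside, world axes, zero at the start; "moment": the same for the moment, N m; "grip_width": finger opening in m.
Only numpy, scipy, OpenCV 4.12 (cv2) and the standard library are available. Lean on these libraries where they do the work, as an engineer would, in place of code of your own. Each camera call takes 0.05 s, during which the arm holds its last target. There are 200 camera calls.

### The job

Put the spice jar with the black cap that stands on the worktop into the empty cup of the spice carousel and press it down until the sprung pad under it is fully depressed; only then turn the turntable until that jar stands at the front, in line with the pointer tongue of the carousel's base. Finish while still holding the jar there, upright, with the pad fully down and the turntable still: do not let go. Leave the lemon, mug and teaspoon where they are.

Things in the scene. Friction and masses are not known exactly. Their poses are not given: they have to be found in the camera images.
- jar: Spice jar, an upright plain cylinder of 40 mm diameter and 105 mm height (0.08 to 0.15 kg), glass with a black cap (the top 21 mm, also 40 mm wide). Loose, starting alone on the open worktop to the left of the carousel. Origin: centre of its underside; z up along the jar.
- carousel: Fixed base of the spice carousel: pale wooden disc, 190 mm across, 11 mm high, under the turntable, with a pale tongue (pointer) 22 mm wide, 8 mm high, jutting out 48 mm beyond the turntable's edge at the front. It does not move in a run. Origin: centre of its underside, on the turntable's turning axis; its -x axis points along the tongue (the front), +y to the robot's left, z up.
- hub (a point): Top of the small knob in the middle of the turntable, on its axis, 50 mm above the worktop. The turntable is a darker wooden disc, 230 mm across, its top 26 mm above the worktop, with four places 70 mm from the axis, 90 degrees apart: the empty cup and three that hold things fixed to it.
- mill_top (a point): Top of the wooden pepper mill (58 mm wide, 196 mm above the worktop) fixed opposite the empty cup. 90 degrees from the cup on either side are fixed a spice jar with an orange cap (42 mm wide, top 132 mm above the worktop) and a salt shaker (44 mm, top 116 mm).
- pointer_tip (a point): Tip of the base's pointer tongue, 163 mm from the turning axis, 8 mm above the worktop: it marks the front. Mind the wall cabinet: it hangs 0.66 m above the worktop, over everything farther than 0.54 m ahead of the robot; keep the arm back and low.
- seat (a point): Centre of the empty cup, 70 mm from the turning axis; it turns with the turntable. The cup is a steel ring, 47 mm inside, 53 mm outside, rim 48 mm above the worktop. In it is a round sprung rubber pad, 41 mm wide, top 38 mm above the worktop when free, 30 mm fully down. This point is 30 mm above the worktop: where the centre of the jar's underside is when pressed fully down.
- turntable (a joint): Angle of the turntable, rad: 0 when the empty cup is in line with the pointer, positive when turned clockwise seen from above: from the base's -x direction the cup lies this angle round towards the base's +y (robot's left). Starts at 0.7 to 1.6, turns to 3.1 either way; dry friction 0.12 N m (2 N at the cup), stays where left. The jar held in the cup can turn it.
- pad (a joint): Depression of the sprung pad in the cup, m: 0 free, 0.008 fully down (hard stop). The spring pushes up with 3 N when free and 7 N when fully down, so the jar's own weight does not press it; it comes up again when let go.
- lemon: Bystander: lemon, 78x55x56 mm, behind the jar, left of the carousel. Origin: centre of its underside.
- mug: Bystander: mug, 92 mm across, 93 mm high, behind the carousel. Origin: centre of its underside.
- teaspoon: Bystander: teaspoon, 132 mm long, 9 mm high, lying near the front edge, between the jar and the robot. Origin: centre of its underside.
There are look-alikes about, which are no part of the job. Of the things that look like the jar, take the one that is farthest to the robot's right at the start.

How it is judged:
By the outcome, as a careful person would: the job done as asked, in the order asked, and still so for the second after the job is handed in, while the arm keeps its last pose, push and grip.
It also fails if it takes over 45 s, if anything falls off the work surface, if the arm or the gripper's body presses on something with over 40 N, if the wrist force passes 120 N, or if a joint passes its speed limit or range.

## Working session

There is one attempt and no reset: what is moved stays moved. The work goes in short steps, Python scripts to look and compute and a tool call to move; the robot and the scene stay as the last step left them, time stands still between calls to the robot, and variables do not carry over. Pictures are saved under pics/ and viewed, about 8 in all and at most 12, crops included, and the job is handed in when it is done.

Besides the shell and the picture viewer there is one more tool, called as name(argument=value, ...) on one line, values as JSON. drive_tool: Moves the arm, as the interface text tells. Its arguments: {"type":"object","properties":{"series":{"type":"array"},"squeeze":{"type":"number"}},"required":["series"]}

```bash
ls; mkdir -p pics; python3 - <<'E'
from rig import robot
import cv2,numpy as np
for n in("top","side"):
    im,d=robot.camera(n); cv2.imwrite(f"pics/{n}0.png",im); np.save(f"pics/{n}0.npy",d)
    m=robot.camera_model(n); print(n,{k:np.round(v,3).tolist() for k,v in m.items() if k!='name'})
print(robot.get_obs())
E
```

```text
pics
top {'fx': 521.07, 'fy': 521.07, 'cx': 322.667, 'cy': 238.632, 'R': [[0.114, -0.993, 0.004], [-0.971, -0.112, -0.213], [0.212, 0.02, -0.977]], 't': [0.038, 0.611, 1.027]}
side {'fx': 483.452, 'fy': 483.452, 'cx': 321.591, 'cy': 239.355, 'R': [[-0.902, -0.432, -0.013], [-0.251, 0.547, -0.798], [0.352, -0.717, -0.602]], 't': [0.562, 0.207, 0.992]}
{'time': 0.1, 'q': array([-1.35949088e+00,  5.28404675e-01,  1.43379777e+00,  1.50504636e-05,
        1.18138689e+00, -1.78504645e-01]), 'joint_velocities': array([-0.00110584, -0.00310502, -0.00223452,  0.0001248 , -0.00128898,
        0.00149086]), 'joint_torque': array([-5.93590503e-04, -4.40985203e+01, -1.77150840e+01,  6.35881629e-02,
        5.34209178e-02, -4.31970329e-05]), 'position': array([ 0.23739387, -0.57743645,  0.22164264]), 'tool_rot': array([ 9.81066130e-01,  1.93670474e-01, -9.41437918e-06, -9.98319113e-04]), 'ft_force': array([-0.23054025,  0.34341091,  0.07568944]), 'moment': array([-0.01490086, -0.0054985 ,  0.00203394]), 'grip_width': 0.08677488578352914}
```

View pics/top0.png

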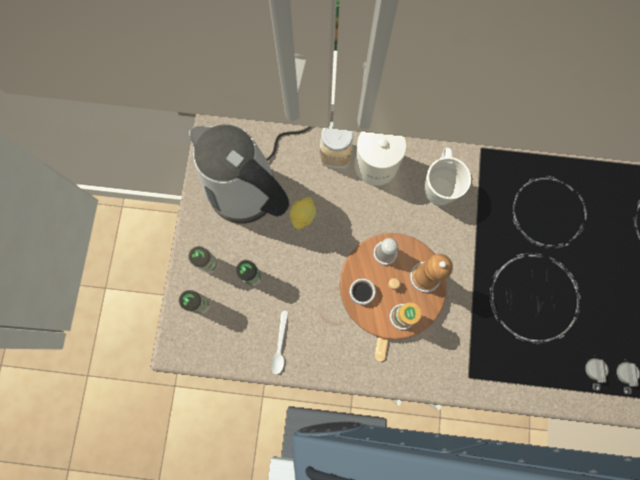

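View pics/side0.png

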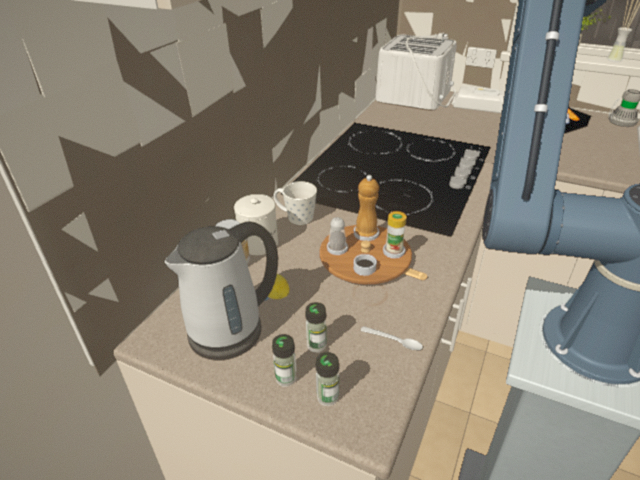

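Top view: black-capped look-alikes stand at about (200,257), (190,300) and (247,270). The one farthest to the robot's right, which is image right, is (247,270). The cup is at (362,291), the hub at (395,284), the tongue tip at about (381,358), the lemon at (303,212) and the spoon at (281,342). The side view shows three jars at (316,325), (284,358) and (327,377).

```bash
cat > h.py <<'E'
from rig import robot
import cv2,numpy as np
def cloud(m,d):
    v,u=np.indices(d.shape); c=np.stack([(u-m['cx'])/m['fx']*d,(v-m['cy'])/m['fy']*d,d],-1)
    X=(c-np.array(m['t']))@np.array(m['R']); X[d<=0]=np.nan; return X   # R^T(c-t)
def ray(m,uv,z):
    R=np.array(m['R']);C=-R.T@np.array(m['t']); r=R.T@np.array([(uv[0]-m['cx'])/m['fx'],(uv[1]-m['cy'])/m['fy'],1])
    return C+r*(z-C[2])/r[2]
def proj(m,X):
    c=np.array(m['R'])@X+np.array(m['t']); return np.array([m['fx']*c[0]/c[2]+m['cx'],m['fy']*c[1]/c[2]+m['cy']])
E
python3 - <<'E'
from h import *
m=robot.camera_model('top');s=robot.camera_model('side');im=cv2.imread('pics/top0.png');d=np.load('pics/top0.npy');X=cloud(m,d)
def top(name,uv,z,r=18,tol=.006):
    v,u=np.indices(d.shape); k=(np.hypot(u-uv[0],v-uv[1])<r)&(abs(X[...,2]-z)<tol)
    P=X[k]; 
    if len(P)<5: print(name,'few');return
    c,rad=cv2.minEnclosingCircle(P[:,:2].astype(np.float32)); px=np.argwhere(k).astype(np.float32)[:,::-1]
    cu,pr=cv2.minEnclosingCircle(px)
    c2=ray(m,cu,z)[:2]
    print(name,len(P),'cloud',np.round(c,4),round(rad,4),'z',np.round(np.median(P[:,2]),4),'ray',np.round(c2,4),'side px',np.round(proj(s,np.r_[c2,z])))
for n,uv in dict(A=(247,270),B=(200,257),C=(190,300)).items(): top(n,uv,.105)
top('cup',(362,291),.048,18,.005);top('hub',(395,284),.05,9);top('mill',(445,262),.196,14);top('orange',(410,312),.132,15);top('salt',(389,244),.116,14)
# tabletop disc outline
hsv=cv2.cvtColor(im,cv2.COLOR_BGR2HSV)
k=(abs(X[...,2]-.026)<.006); k[:, :320]=0;k[:,470:]=0;k[:220]=0;k[345:]=0
P=X[k][:,:2].astype(np.float32);print('disc',cv2.minEnclosingCircle(P),len(P))
k2=(hsv[...,1]>90)&(hsv[...,2]>150);k2[:336]=0;k2[366:]=0;k2[:,:365]=0;k2[:,400:]=0
px=np.argwhere(k2)[:,::-1];print('tongue',len(px),px.mean(0),cv2.minAreaRect(px.astype(np.float32)),np.median(X[k2],0))
np.save('pics/tongue.npy',np.array([ray(m,p,.008) for p in px]))
print('table z',np.nanmedian(X[300:330,225:265,2]))
cv2.imwrite('pics/crop1.png',cv2.resize(im[190:380,170:460],None,fx=2.7,fy=2.7,interpolation=cv2.INTER_CUBIC))
E
```

```text
A 315 cloud [0.5144 0.2531] 0.0201 z 0.1047 ray [0.5141 0.2524] side px [315. 308.]
B 319 cloud [0.5312 0.3511] 0.0206 z 0.1047 ray [0.5307 0.3507] side px [283. 341.]
C 329 cloud [0.4417 0.3553] 0.0203 z 0.1048 ray [0.441  0.3547] side px [327. 360.]
cup 109 cloud [0.5056 0.0139] 0.0263 z 0.0469 ray [0.5053 0.0137] side px [364. 261.]
hub 99 cloud [ 0.5293 -0.0517] 0.0125 z 0.0487 ray [ 0.5285 -0.0515] side px [365. 242.]
mill 36 cloud [ 0.5528 -0.1175] 0.0057 z 0.194 ray [ 0.5522 -0.1168] side px [369. 176.]
orange 361 cloud [ 0.4636 -0.0758] 0.0206 z 0.1308 ray [ 0.4633 -0.0753] side px [396. 215.]
salt 135 cloud [ 0.5936 -0.0284] 0.0148 z 0.1135 ray [ 0.5924 -0.0276] side px [338. 219.]
disc ((0.5292195677757263, -0.05192623287439346), 0.11476609110832214) 6388
tongue 226 [383.63274336 346.55752212] ((383.52825927734375, 344.2919616699219), (17.350770950317383, 31.133747100830078), 34.2868766784668) [nan nan nan]
table z -0.00019093229455865285
```

View pics/crop1.png

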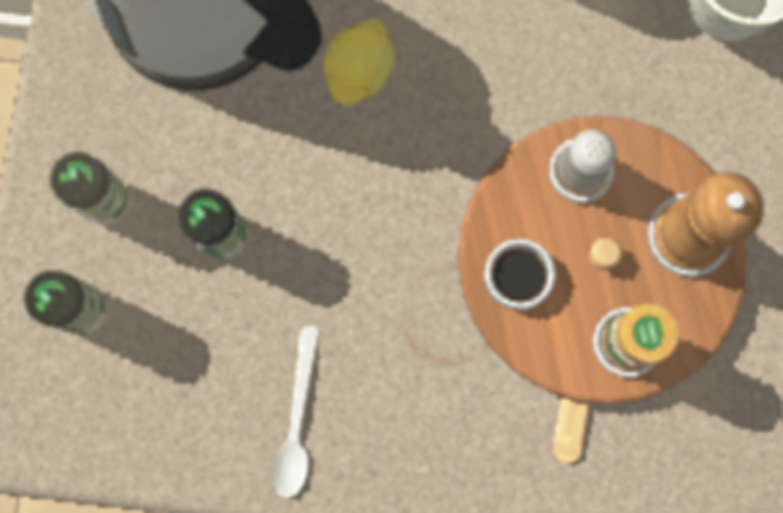

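Crop: jar A's cap is at crop (210,218). The nearest look-alikes are at (80,182) and (55,298), so the choice holds. The empty cup is at (520,273), and the tongue runs from (574,401) to (568,460).

```bash
python3 - <<'E'
from h import *
m=robot.camera_model('top');im=cv2.imread('pics/top0.png');d=np.load('pics/top0.npy');X=cloud(m,d)
ax=np.array([.529,-.0518])
hsv=cv2.cvtColor(im,cv2.COLOR_BGR2HSV).astype(int); print(hsv[350,381],hsv[350,370],hsv[330,390])
z=X[...,2]; r=np.hypot(X[...,0]-ax[0],X[...,1]-ax[1])
w=np.zeros(z.shape,bool);w[332:370,365:402]=1
for nm,k in dict(depth=w&(abs(z-.008)<.0035)&(r>.118)&(r<.17),col=w&(hsv[...,1]>85)&(hsv[...,2]>170)&(r>.12)&(r<.17)).items():
    px=np.argwhere(k)[:,::-1]; P=np.array([ray(m,p,.008)[:2] for p in px])
    if len(P)<10: print(nm,len(P));continue
    c=P.mean(0)-ax; a=np.degrees(np.arctan2(c[1],c[0])); _,_,vt=np.linalg.svd(P-P.mean(0)); 
    print(nm,len(P),'dir',a%360,'len axis',np.degrees(np.arctan2(vt[0,1],vt[0,0]))%180,'rmax',np.linalg.norm(P-ax,axis=1).max(), 'mean',P.mean(0))
c=np.array([.5055,.0138])-ax; print('cup dir',np.degrees(np.arctan2(c[1],c[0])),np.linalg.norm(c))
for n,q in dict(mill=(.5525,-.117),orange=(.4635,-.0755),salt=(.593,-.028)).items():
    e=np.array(q)-ax; print(n,np.degrees(np.arctan2(e[1],e[0]))%360,np.linalg.norm(e))
A=np.array([.5143,.2528]);D=X[...,:2]-A;R=np.hypot(D[...,0],D[...,1])
k=(z>.112)&(z<.4)&(R<.22); i=np.argsort(R[k])[:3]; print('tall near A',len(R[k]),X[k][i],R[k][i])
for s in (5,): 
  for az in range(0,360,30):
    kk=k&(abs((np.degrees(np.arctan2(D[...,1],D[...,0]))-az+180)%360-180)<15)
    if kk.any(): print(az,R[kk].min(),z[kk].max())
E
```

```text
[ 20  96 238] [ 18  50 193] [ 13 136 203]
depth 188 dir 175.3715971936568 len axis 174.18068547126742 rmax 0.16740249361504184 mean [ 0.39008748 -0.04055405]
col 170 dir 176.04693192685866 len axis 172.0622052738381 rmax 0.16230845116771456 mean [ 0.38792907 -0.04205147]
cup dir 109.70913418616932 0.06968220719810762
mill 289.8206559058295 0.06930577176541647
orange 199.89174818724672 0.06965586838163745
salt 20.39890943387821 0.06828206206610922
tall near A 4686 [[0.63665817 0.28398885 0.11722909]
 [0.63781551 0.28047892 0.11459179]
 [0.62905638 0.19879646 0.15001395]] [0.12627061 0.12657885 0.12682827]
0 0.12627061154480979 0.25050411428137714
30 0.12711239673036526 0.2489239936844026
330 0.12682827154670276 0.23987012409355082
```

drive_tool(series=[[0.0286, -0.0331, -0.01, 0, 0, 0, 1], [0.0286, -0.0331, -0.01, 0, 0, 0, 1], [0.0286, -0.0331, -0.01, 0, 0, 0, 1], [0.0286, -0.0331, 0, 0, 0, 0, 1], [0.0286, -0.0331, 0, 0, 0, 0, 1]], squeeze=40)

```text
time: 0.72
position: [0.3071, -0.3691, 0.2524]
tool_rot: [0.981, 0.194, 0.0, -0.0]
ft_force: [-0.5, -0.8, -0.6]
grip_width: 0.0868
```

drive_tool(series=[[0.0286, -0.0331, 0, 0, 0, 0, 1], [0.0286, -0.0331, 0, 0, 0, 0, 1], [0.0286, -0.0331, 0, 0, 0, 0, 1], [0.0286, -0.0331, 0, 0, 0, 0, 1], [0.0286, -0.0331, 0, 0, 0, 0, 1]])

```text
time: 1.35
position: [0.3764, -0.1618, 0.2524]
tool_rot: [0.981, 0.193, -0.0, -0.0]
ft_force: [0.9, -0.6, 0.3]
grip_width: 0.0875
```

drive_tool(series=[[0.0286, -0.0331, 0, 0, 0, 0, 1], [0.0286, -0.0331, 0, 0, 0, 0, 1], [0.0286, -0.0331, 0, 0, 0, 0, 1], [0.0286, -0.0331, 0, 0, 0, 0, 1], [0.0286, -0.0331, 0, 0, 0, 0, 1]])

```text
time: 1.98
position: [0.4457, 0.0456, 0.2524]
tool_rot: [0.981, 0.194, -0.0, -0.0]
ft_force: [0.2, -0.5, -0.8]
grip_width: 0.0869
```

drive_tool(series=[[0.0286, -0.0331, 0, 0, 0, 0, 1], [0.0286, -0.0331, 0, 0, 0, 0, 1], [0.0286, -0.0331, 0, 0, 0, 0, 1], [0.0286, -0.0331, 0, 0, 0, 0, 1], [0, 0, 0, 0, 0, 0, 1]])

```text
time: 2.6
position: [0.5016, 0.2125, 0.2521]
tool_rot: [0.981, 0.196, 0.0, -0.0]
ft_force: [-0.1, -0.3, 0.6]
grip_width: 0.0871
```

```bash
cat >> h.py <<'E'
def wray(m,uv,z):
    R=np.array(m['R']);C=-R.T@np.array(m['t']);x,y=uv[0]-m['cx'],uv[1]-m['cy'];r=np.hypot(x,y)+1e-9;th=r/m['fx']
    w=R.T@np.array([np.sin(th)*x/r,np.sin(th)*y/r,np.cos(th)]); return C+w*(z-C[2])/w[2]
def wproj(m,X):
    c=np.array(m['R'])@X+np.array(m['t']);r=np.hypot(c[0],c[1]);th=np.arctan2(r,c[2]);return np.array([m['cx']+m['fx']*th*c[0]/r,m['cy']+m['fx']*th*c[1]/r])
E
python3 - <<'E'
from h import *
m=robot.camera_model('wrist');im,d=robot.camera('wrist');cv2.imwrite('pics/w1.png',im)
print(-np.array(m['R']).T@m['t'],np.round(m['R'],2),m['fx'])
for n,X in dict(A=(.5143,.2528,.105),B=(.531,.351,.105),tip=(.3665,-.0405,.008),cup=(.5055,.0138,.048)).items(): print(n,wproj(m,np.array(X)))
E
```

```text
[0.5652259  0.239442   0.41503216] [[ 0.38 -0.92 -0.  ]
 [-0.89 -0.37  0.25]
 [-0.23 -0.09 -0.97]] 371.64829954431775
A [278.25853314 195.20621342]
B [181.15882258 136.35426182]
tip [448.6656463  370.17663865]
cup [480.07924131 279.39567748]
```

View pics/w1.png

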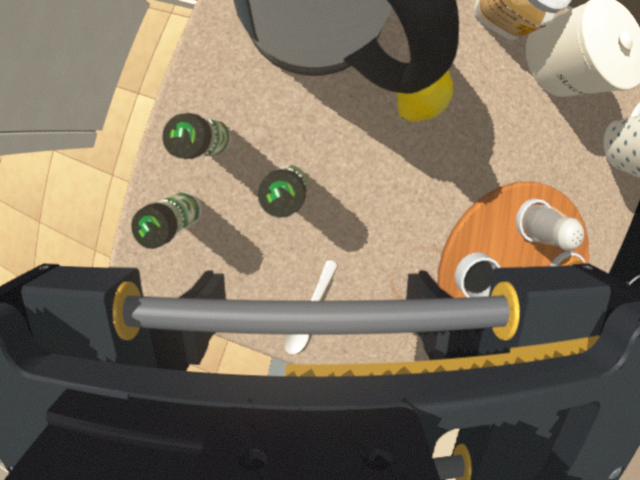

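Wrist view: jar A's cap is at about (282,192), with the look-alikes at (187,135) and (153,225). The spoon is at (312,305) and the cup at (478,275).

```bash
python3 - <<'E'
from h import *
m=robot.camera_model('wrist');im=cv2.imread('pics/w1.png')
hsv=cv2.cvtColor(im,cv2.COLOR_BGR2HSV)
for n,uv in dict(A=(282,192),B=(187,135)).items():
    k=((hsv[...,2]<75)|((hsv[...,1]>120)&(hsv[...,0]>45)&(hsv[...,0]<80))).astype(np.uint8); w=np.zeros_like(k);cv2.circle(w,uv,30,1,-1);k&=w
    k=cv2.morphologyEx(k,cv2.MORPH_OPEN,np.ones((5,5),np.uint8))
    cs,_=cv2.findContours(k,0,2);c=max(cs,key=cv2.contourArea);(cx,cy),r=cv2.minEnclosingCircle(c); P=[wray(m,p[0],.105)[:2] for p in c]; print(n,cv2.contourArea(c),cx,cy,r,wray(m,(cx,cy),.105),cv2.minEnclosingCircle(np.array(P,np.float32)))
E
```

```text
A 149.5 297.5 190.5 12.980854988098145 [0.52317762 0.23756239 0.105     ] ((0.5231255292892456, 0.23756688833236694), 0.011104419827461243)
B 299.0 199.0 138.0 18.027854919433594 [0.53421494 0.33308181 0.105     ] ((0.534144937992096, 0.33318114280700684), 0.015574215911328793)
```

drive_tool(series=[[0.027, -0.0325, 0, 0, 0, 0, 1], [0, 0, 0.05, 0, 0, 0, 1], [0, 0, 0.05, 0, 0, 0, 1], [0, 0, 0, 0, 0, 0, 1]])

```text
time: 3.15
position: [0.51, 0.2483, 0.149]
tool_rot: [0.981, 0.193, -0.005, 0.001]
ft_force: [-0.1, -0.7, -0.1]
grip_width: 0.087
```

drive_tool(series=[[0, 0, 0, 0, 0, 0, 1]])

```text
time: 3.28
position: [0.5148, 0.2499, 0.1539]
tool_rot: [0.981, 0.193, 0.001, 0.0]
ft_force: [-0.0, -0.2, 0.9]
grip_width: 0.087
```

drive_tool(series=[[0.001, -0.003, 0.03, 0, 0, 0, 1], [0, 0, 0.03, 0, 0, 0, 1], [0, 0, 0.03, 0, 0, 0, 1], [0, 0, 0, 0, 0, 0, 1], [0, 0, 0, 0, 0, 0, 1]])

```text
time: 3.9
position: [0.5155, 0.254, 0.0649]
tool_rot: [0.981, 0.194, 0.002, -0.0]
ft_force: [0.0, -0.8, 0.7]
grip_width: 0.087
```

```bash
python3 - <<'E'
from h import *
im,d=robot.camera('side');print(robot.get_obs()['position'])
cv2.imwrite('pics/s2.png',cv2.resize(im[230:420,220:440],None,fx=3,fy=3,interpolation=cv2.INTER_CUBIC))
E
```

```text
[0.51544915 0.25401097 0.06489118]
```

View pics/s2.png

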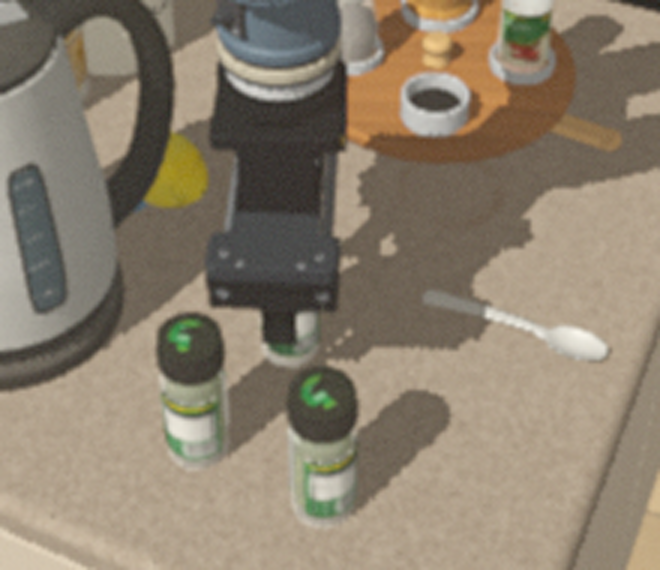

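Side crop: the gripper straddles jar A at crop (290,335), clear of the other two jars at (190,385) and (322,445) and of the kettle. Close at this height, TCP z 0.065.

drive_tool(series=[[0, 0, 0, 0, 0, 0, 0.3], [0, 0, 0, 0, 0, 0, 0.3], [0, 0, 0, 0, 0, 0, 0.3], [0, 0, 0, 0, 0, 0, 0.3], [0, 0, 0, 0, 0, 0, 0.3]], squeeze=40)

```text
time: 4.58
position: [0.5136, 0.2536, 0.0625]
tool_rot: [0.981, 0.194, -0.0, 0.0]
ft_force: [0.8, -0.6, 0.7]
grip_width: 0.0453
```

drive_tool(series=[[0, 0, 0, 0, 0, 0, 0.0], [0, 0, 0, 0, 0, 0, 0.0], [0, 0, 0, 0, 0, 0, 0.0]])

```text
time: 4.95
position: [0.5136, 0.2536, 0.0625]
tool_rot: [0.981, 0.194, -0.0, 0.0]
ft_force: [-0.7, 0.4, -0.4]
grip_width: 0.04
```

```bash
python3 - <<'E'
from rig import robot
o=robot.get_obs();print(o['position'],o['tool_rot'],o['grip_width'],o['ft_force'])
E
```

```text
[0.51357388 0.25357849 0.06246518] [ 9.81065628e-01  1.93675584e-01 -4.23454466e-05  1.66147348e-05] 0.040028405146121944 [-0.6796475   0.35177692 -0.36551683]
```

drive_tool(series=[[0, 0, -0.03, 0, 0, 0, 0], [0, 0, -0.04, 0, 0, 0, 0], [0, 0, -0.04, 0, 0, 0, 0], [0, 0, -0.02, 0, 0, 0, 0], [-0.0164, 0.0365, 0, 0, 0, 0, 0]])

```text
time: 5.58
position: [0.5138, 0.2154, 0.1948]
tool_rot: [0.981, 0.195, 0.003, -0.0]
ft_force: [0.9, -1.7, -1.1]
grip_width: 0.0396
```

drive_tool(series=[[-0.0164, 0.0365, 0, 0, 0, 0, 0], [-0.0164, 0.0365, 0, 0, 0, 0, 0], [-0.0164, 0.0365, 0, 0, 0, 0, 0], [0, 0, 0, 0, 0, -10, 0], [0, 0, 0, 0, 0, -10, 0]])

```text
time: 6.2
position: [0.508, 0.0929, 0.1924]
tool_rot: [0.932, 0.363, -0.0, -0.0]
ft_force: [0.1, 0.2, -1.1]
grip_width: 0.0397
```

drive_tool(series=[[0, 0, 0, 0, 0, -10, 0], [0, 0, 0, 0, 0, -10, 0], [0, 0, 0, 0, 0, -10, 0], [0, 0, 0, 0, 0, -10, 0], [0, 0, 0, 0, 0, -10, 0]])

```text
time: 6.82
position: [0.508, 0.0937, 0.1924]
tool_rot: [0.69, 0.723, -0.0, -0.0]
ft_force: [0.6, 0.2, -1.3]
grip_width: 0.0395
```

drive_tool(series=[[0, 0, 0, 0, 0, -10, 0], [0, 0, 0, 0, 0, -7.5, 0], [0, 0, 0, 0, 0, 0, 0], [0, 0, 0, 0, 0, 0, 0], [0, 0, 0, 0, 0, 0, 0]])

```text
time: 7.45
position: [0.5083, 0.0937, 0.1925]
tool_rot: [0.575, 0.818, -0.0, -0.0]
ft_force: [-0.4, 1.0, -1.5]
grip_width: 0.0395
```

```bash
python3 - <<'E'
from h import *
o=robot.get_obs();print(o['position'],o['tool_rot'],o['grip_width'],o['ft_force'],o['q'])
m=robot.camera_model('wrist');im,d=robot.camera('wrist');cv2.imwrite('pics/w2.png',im)
im,d=robot.camera('top');cv2.imwrite('pics/top2.png',im)
for n,X in dict(tip=(.3665,-.0405,.008),cup=(.5055,.0138,.048),jarbot=(*o['position'][:2],o['position'][2]-.0625)).items(): print(n,wproj(m,np.array(X)))
from scipy.spatial.transform import Rotation as Ro
R=Ro.from_quat(o['tool_rot']).as_matrix();print(R.round(4)); print('to cup, tool axes',R.T@(np.array([.5055,.0138,.1925])-o['position']))
E
```

```text
[0.50832313 0.09368575 0.1925166 ] [ 5.75161967e-01  8.18039551e-01 -1.55936633e-05 -6.30743836e-05] 0.03952606846875358 [-0.35552819  1.02433525 -1.54499468] [-3.42017105e-02  4.24313833e-01  1.73397273e+00  5.15061779e-05
  9.83428764e-01 -3.79422324e-01]
tip [149.78427703 290.48911527]
cup [281.97523345 307.04106835]
jarbot [314.18815166 255.44608479]
[[-3.384e-01  9.410e-01 -1.000e-04]
 [ 9.410e-01  3.384e-01  0.000e+00]
 [ 1.000e-04 -1.000e-04 -1.000e+00]]
to cup, tool axes [-7.42180512e-02 -2.96881257e-02  1.31883612e-05]
```

View pics/w2.png

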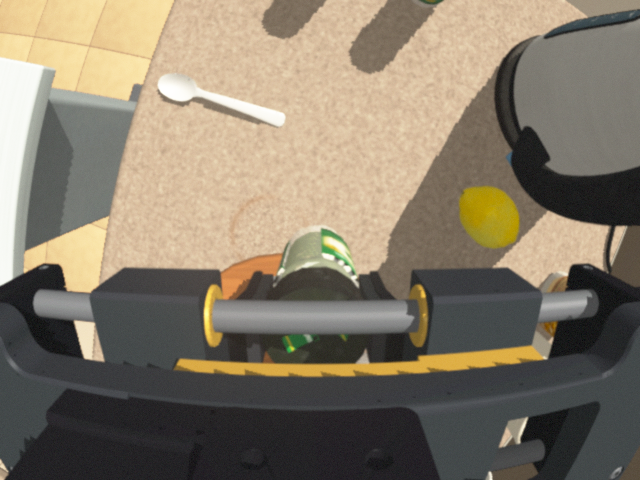

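Wrist view: the jar hangs upright in the fingers, its lower end at about (315,245). The spoon at (220,100) and lemon at (490,215) are untouched. Now move over the cup and descend to just above the rim.

drive_tool(series=[[-0.025, -0.01, 0, 0, 0, 0, 0], [-0.025, -0.01, 0, 0, 0, 0, 0], [-0.0242, -0.0097, 0, 0, 0, 0, 0], [0, 0, 0.03, 0, 0, 0, 0], [0, 0, 0.03, 0, 0, 0, 0]])

```text
time: 8.18
position: [0.5062, 0.0131, 0.1324]
tool_rot: [0.575, 0.818, 0.0, 0.001]
ft_force: [-0.9, 0.1, -1.2]
grip_width: 0.0394
```

drive_tool(series=[[0, 0, 0.01, 0, 0, 0, 0], [0, 0, 0, 0, 0, 0, 0], [0, 0, 0, 0, 0, 0, 0], [0, 0, 0, 0, 0, 0, 0]])

```text
time: 8.68
position: [0.5064, 0.0137, 0.1235]
tool_rot: [0.575, 0.818, 0.0, 0.001]
ft_force: [-1.0, 0.1, 0.4]
grip_width: 0.0396
```

```bash
python3 - <<'E'
from h import *
o=robot.get_obs();print(o['position'],o['tool_rot'],o['ft_force'])
im,d=robot.camera('side');cv2.imwrite('pics/s3full.png',im)
m=robot.camera_model('side');b=o['position']-[0,0,.0625]
for X in (b,b+[0,0,.1],np.array([.5055,.0138,.048])): print(proj(m,X), (proj(m,X)-[290,160])*4)
cv2.imwrite('pics/s3.png',cv2.resize(im[160:300,290:480],None,fx=4,fy=4,interpolation=cv2.INTER_CUBIC))
im,d=robot.camera('top');cv2.imwrite('pics/top3.png',im)
E
```

```text
[0.50637381 0.01372698 0.12354907] [5.74661956e-01 8.18390140e-01 4.42463067e-04 1.00941619e-03] [-0.95849147  0.14997121  0.35564029]
[363.94767658 256.03601711] [295.79070634 384.14406845]
[365.7608484  220.67581714] [303.04339361 242.70326857]
[364.06198484 260.49022888] [296.24793934 401.96091551]
```

View pics/s3.png

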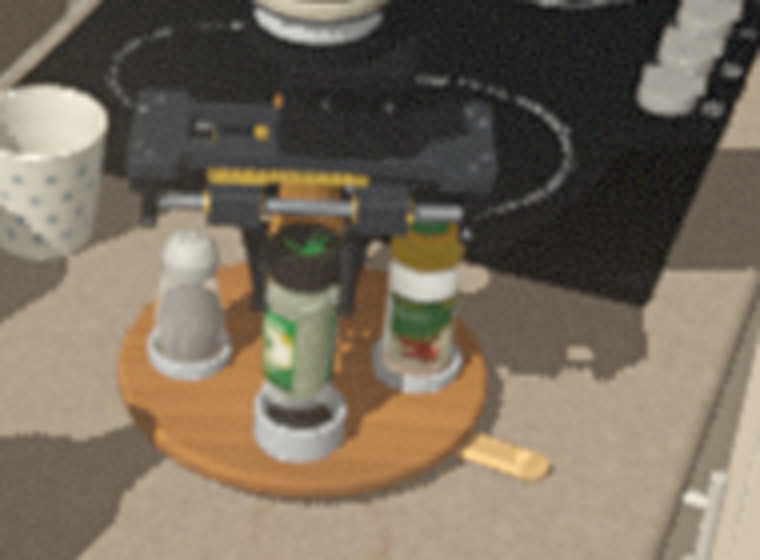

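Side crop: the jar's lower end at (300,390) hangs centred over the cup, whose rim ellipse is centred at (301,408). The salt shaker and orange-cap jar are clear of the fingers. Insert it.

drive_tool(series=[[0, -0.001, 0.006, 0, 0, 0, 0], [0, 0, 0.006, 0, 0, 0, 0], [0, 0, 0.006, 0, 0, 0, 0], [0, 0, 0, 0, 0, 0, 0], [0, 0, 0, 0, 0, 0, 0]])

```text
time: 9.4
position: [0.5047, 0.0134, 0.1044]
tool_rot: [0.575, 0.818, -0.0, -0.0]
ft_force: [-0.1, -0.5, -1.6]
grip_width: 0.0395
```

drive_tool(series=[[0, 0, 0.003, 0, 0, 0, 0], [0, 0, 0.003, 0, 0, 0, 0], [0, 0, 0, 0, 0, 0, 0], [0, 0, 0, 0, 0, 0, 0]])

```text
time: 9.9
position: [0.505, 0.0134, 0.0989]
tool_rot: [0.575, 0.818, 0.0, 0.0]
ft_force: [-0.3, -0.1, 1.8]
grip_width: 0.0397
```

drive_tool(series=[[0, 0, 0.002, 0, 0, 0, 0], [0, 0, 0.002, 0, 0, 0, 0], [0, 0, 0, 0, 0, 0, 0], [0, 0, 0, 0, 0, 0, 0]])

```text
time: 10.4
position: [0.5049, 0.0134, 0.0947]
tool_rot: [0.575, 0.818, 0.0, 0.0]
ft_force: [-0.4, 0.2, 4.5]
grip_width: 0.0396
```

drive_tool(series=[[0, 0, 0.0015, 0, 0, 0, 0], [0, 0, 0, 0, 0, 0, 0], [0, 0, 0, 0, 0, 0, 0]])

```text
time: 10.78
position: [0.5049, 0.0134, 0.0932]
tool_rot: [0.575, 0.818, 0.0, 0.0]
ft_force: [-1.1, 0.1, 4.7]
grip_width: 0.0399
```

drive_tool(series=[[0, 0, 0.0015, 0, 0, 0, 0], [0, 0, 0, 0, 0, 0, 0], [0, 0, 0, 0, 0, 0, 0]])

```text
time: 11.15
position: [0.505, 0.0134, 0.0923]
tool_rot: [0.575, 0.818, 0.0, 0.0]
ft_force: [-0.3, 0.2, 10.4]
grip_width: 0.0394
```

drive_tool(series=[[0, 0, 0.001, 0, 0, 0, 0], [0, 0, 0, 0, 0, 0, 0], [0, 0, 0, 0, 0, 0, 0]], squeeze=50)

```text
time: 11.52
position: [0.5051, 0.0134, 0.0922]
tool_rot: [0.575, 0.818, 0.0, 0.001]
ft_force: [-1.8, 0.8, 17.9]
grip_width: 0.0395
```

```bash
python3 - <<'E'
from h import *
from scipy.spatial.transform import Rotation as Ro
o=robot.get_obs();print(o['position'],o['tool_rot'],o['ft_force'],o['moment'],o['q'])
im,d=robot.camera('top');cv2.imwrite('pics/top4.png',im)
# refine axis and tongue on top4 / averages
m=robot.camera_model('top');ax=np.array([.529,-.0518])
for f in('top0','top3','top4'):
    im=cv2.imread(f'pics/{f}.png');big=cv2.resize(im[325:372,360:405],None,fx=8,fy=8,interpolation=cv2.INTER_CUBIC)
    h=cv2.cvtColor(big,cv2.COLOR_BGR2HSV).astype(int);k=((h[...,1]>72)&(h[...,2]>200)&(h[...,0]>15)&(h[...,0]<28)).astype(np.uint8)
    cs,_=cv2.findContours(k,0,1);c=max(cs,key=cv2.contourArea)
    P=[]
    msk=np.zeros_like(k);cv2.drawContours(msk,[c],-1,1,-1)
    px=np.argwhere(msk)[:,::-1]; W=np.array([ray(m,((p[0]+.5)/8-.5+360,(p[1]+.5)/8-.5+325),.008)[:2] for p in px[::7]])-ax
    r=np.hypot(*W.T);a=np.degrees(np.arctan2(W[:,1],W[:,0]))%360
    for lo,hi in((.122,.135),(.135,.148),(.148,.16)):
        s=(r>lo)&(r<hi)
        if s.sum()>5: print(f,lo,(a[s].min()+a[s].max())/2,a[s].mean(),'width mm',1e3*(lo+hi)/2*np.radians(np.ptp(a[s])))
    print(r.max())
E
```

```text
[0.50510218 0.01338906 0.09216579] [5.74715602e-01 8.18352902e-01 2.67891057e-04 6.57605988e-04] [-1.7948093   0.75716148 17.85288131] [0.09404245 0.50214819 0.01352009] [-1.94958588e-01  5.75740509e-01  1.84621497e+00 -6.57093431e-05
  7.18217679e-01 -5.41191952e-01]
top0 0.122 174.85959174350103 174.8847747849209 width mm 22.718188747566902
top0 0.135 174.89297196146106 175.1077979194603 width mm 22.451248897593988
top0 0.148 175.05301590684078 175.0752229195369 width mm 22.573971749242524
0.16320483179853737Traceback (most recent call last):
  File "<stdin>", line 10, in <module>
ValueError: max() iterable argument is empty
```

drive_tool(series=[[-0.0001, -0.00364, 0, 0, 0, -3, 0], [-0.0001, -0.00364, 0, 0, 0, -3, 0], [-0.0001, -0.00364, 0, 0, 0, -3, 0], [-0.0001, -0.00364, 0, 0, 0, -3, 0], [-0.0001, -0.00364, 0, 0, 0, -3, 0]])

```text
time: 12.2
position: [0.4893, 0.0053, 0.0922]
tool_rot: [0.463, 0.887, 0.001, 0.001]
ft_force: [-0.5, 1.8, 16.5]
grip_width: 0.0398
```

drive_tool(series=[[-0.00026, -0.00606, 0, 0, 0, -5, 0], [-0.00026, -0.00606, 0, 0, 0, -5, 0], [-0.00026, -0.00606, 0, 0, 0, -5, 0], [-0.00026, -0.00606, 0, 0, 0, -5, 0], [-0.00026, -0.00606, 0, 0, 0, -5, 0]])

```text
time: 12.82
position: [0.468, -0.0169, 0.0921]
tool_rot: [0.259, 0.966, 0.0, 0.0]
ft_force: [-2.4, 2.5, 19.7]
grip_width: 0.0396
```

drive_tool(series=[[-0.0001, -0.00364, 0, 0, 0, -3, 0], [-0.0001, -0.00364, 0, 0, 0, -3, 0], [-0.0001, -0.00364, 0, 0, 0, -3, 0], [-0.0001, -0.00364, 0, 0, 0, -3, 0], [-0.0001, -0.00364, 0, 0, 0, -3, 0]])

```text
time: 13.45
position: [0.4604, -0.0337, 0.0921]
tool_rot: [0.131, 0.991, -0.0, -0.0]
ft_force: [-3.4, 0.8, 21.7]
grip_width: 0.0395
```

drive_tool(series=[[-0.0001, -0.00364, 0, 0, 0, -3, 0], [-0.0001, -0.00364, 0, 0, 0, -3, 0], [0, 0, 0, 0, 0, 0, 0], [0, 0, 0, 0, 0, 0, 0], [0, 0, 0, 0, 0, 0, 0]])

```text
time: 14.08
position: [0.4587, -0.0412, 0.0921]
tool_rot: [0.079, 0.997, -0.001, -0.001]
ft_force: [-3.6, -1.3, 21.7]
grip_width: 0.0396
```

```bash
python3 - <<'E'
from h import *
o=robot.get_obs();print(o['position'],o['tool_rot'],o['ft_force'],o['moment'],o['grip_width'])
ax=np.array([.529,-.0518]);p=o['position'][:2]-ax;print('tcp ang',np.degrees(np.arctan2(p[1],p[0]))%360,np.linalg.norm(p))
for n in('top','side'):
    im,d=robot.camera(n);cv2.imwrite(f'pics/{n}5.png',im);np.save(f'pics/{n}5.npy',d)
s=cv2.resize(cv2.imread('pics/side5.png')[150:310,290:480],None,fx=2.3,fy=2.3);t=cv2.resize(cv2.imread('pics/top5.png')[210:370,310:470],None,fx=2.3,fy=2.3)
cv2.imwrite('pics/both5.png',np.hstack([s,t]))
E
```

```text
[ 0.4586668  -0.04119157  0.09208752] [ 7.92785135e-02  9.96852198e-01 -5.01109650e-04 -6.00877863e-04] [-3.56784895 -1.29287845 21.73357213] [-0.36019427  0.89369616 -0.01527205] 0.03957965753490976
tcp ang 171.4226743103559 0.07112874404036015
```

View pics/both5.png

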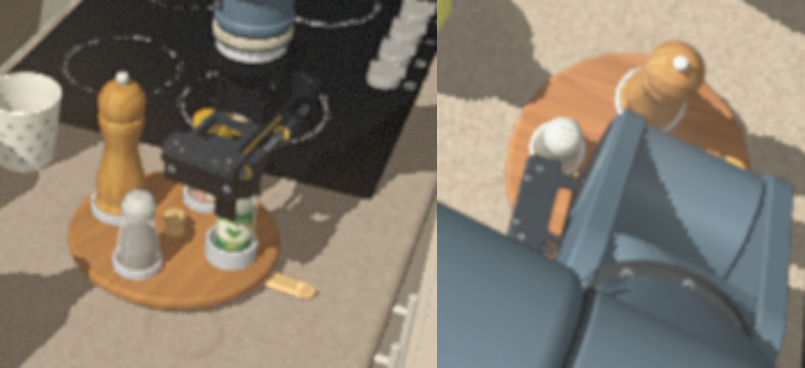

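Side and top crops: the jar sits in its cup at side crop (232,240), close to the tongue at (292,287). The turntable has turned with it, with the mill at the back and the salt shaker to the left. Measure the turntable angle from the salt and mill tops.

```bash
cat > ang.py <<'E'
from h import *
import sys
m=robot.camera_model('top');ax=np.array([.529,-.0518]);v,u=np.indices((480,640));s=robot.camera_model('side')
def run(f0,f1,rot):
    for n,p0,z,r,tol in(('mill',(.5525,-.117),.196,12,.006),('salt',(.593,-.028),.116,14,.006)):
        a=[]
        for f,ro in((f0,0),(f1,rot)):
            d=np.load(f'pics/{f}.npy');X=cloud(m,d);c,sn=np.cos(ro),np.sin(ro);e=np.array(p0)-ax;g=ax+[c*e[0]-sn*e[1],sn*e[0]+c*e[1]]
            uv=proj(m,np.r_[g,z]);k=(np.hypot(u-uv[0],v-uv[1])<r)&(abs(X[...,2]-z)<tol);q=np.median(X[k][:,:2],0) if 0 else X[k][:,:2].mean(0)
            c2,_=cv2.minEnclosingCircle(X[k][:,:2].astype(np.float32));
            a.append([k.sum()]+[np.degrees(np.arctan2(*(np.array(w)-ax)[::-1]))%360 for w in(q,c2)])
        a=np.array(a);print(n,a[:,0],'mean,circle turn',(a[1,1:]-a[0,1:])%360)
run('top0',sys.argv[1],np.radians(float(sys.argv[2])))
E
python3 ang.py top5 61; python3 - <<'E'
from h import *
# cup ring centre + tongue in side view by depth cloud
s=robot.camera_model('side');ax=np.array([.529,-.0518])
for f in('side0','side5'):
    im=cv2.imread(f'pics/{f}.png');hsv=cv2.cvtColor(im,cv2.COLOR_BGR2HSV).astype(int)
    w=np.zeros(hsv.shape[:2],bool);w[262:285,400:435]=1
    k=w&(hsv[...,1]>80)&(hsv[...,2]>190)
    W=np.array([ray(s,p,.008)[:2] for p in np.argwhere(k)[:,::-1]])-ax;r=np.hypot(*W.T);a=np.degrees(np.arctan2(W[:,1],W[:,0]))%360;q=(r>.125)&(r<.16)
    print(f,'tongue',q.sum(),a[q].mean(),(a[q].min()+a[q].max())/2,r.max())
E
```

```text
mill [36. 32.] mean,circle turn [59.36347891 58.63059992]
salt [135. 142.] mean,circle turn [59.44800726 59.75293068]
side0 tongue 110 173.9112968487486 173.97704142530864 0.16307656734404824
side5 tongue 112 173.9143873064367 173.97704142530864 0.16307656734404824
```

drive_tool(series=[[-0.0005, -0.0022, 0, 0, 0, -1.8, 0], [-0.0005, -0.0022, 0, 0, 0, -1.8, 0], [-0.0002, -0.0022, 0, 0, 0, -1.8, 0], [0, 0, 0, 0, 0, 0, 0], [0, 0, 0, 0, 0, 0, 0]])

```text
time: 14.8
position: [0.458, -0.0476, 0.0921]
tool_rot: [0.032, 0.999, -0.0, -0.002]
ft_force: [-6.1, -0.6, 23.5]
grip_width: 0.0398
```

```bash
cat > chk.py <<'E'
from h import *
import sys
f=sys.argv[1]
o=robot.get_obs();print(o['time'],o['position'],o['tool_rot'],o['ft_force'],o['moment'],o['grip_width'])
ax=np.array([.529,-.0518]);p=o['position'][:2]-ax;print('tcp ang',np.degrees(np.arctan2(p[1],p[0]))%360,np.linalg.norm(p))
im,d=robot.camera('top');cv2.imwrite(f'pics/{f}.png',im);np.save(f'pics/{f}.npy',d)
im,d=robot.camera('side');cv2.imwrite(f'pics/side_{f}.png',im);np.save(f'pics/side_{f}.npy',d)
E
python3 chk.py t6; python3 ang.py t6 65
python3 - <<'E'
import cv2
from h import *
im=cv2.imread('pics/side_t6.png');cv2.imwrite('pics/s6.png',cv2.resize(im[215:300,340:450],None,fx=7,fy=7,interpolation=cv2.INTER_CUBIC))
s=robot.camera_model('side');ax=np.array([.529,-.0518])
for a in(174,175):
  for r,z in((0,.05),(.07,.048),(.163,.008)):
    print(a,r,(proj(s,np.r_[ax+r*np.array([np.cos(np.radians(a)),np.sin(np.radians(a))]),z])-[340,215])*7)
E
```

```text
14.8 [ 0.45799133 -0.04761773  0.0920904 ] [ 3.23279993e-02  9.99475890e-01 -1.83211373e-04 -1.67667802e-03] [-6.054672   -0.59924024 23.54859015] [-0.34754298  1.21510961 -0.07057539] 0.03980912606312352
tcp ang 176.62928208035925 0.07113172329753584
mill [36. 32.] mean,circle turn [64.22862023 63.57948317]
salt [135. 147.] mean,circle turn [64.63547163 64.32758448]
174 0 [175.29513318 187.76522712]
174 0.07 [357.28783539 255.72530706]
174 0.163 [600.2586085  436.25634392]
175 0 [175.29513318 187.76522712]
175 0.07 [358.78547353 253.80434159]
175 0.163 [603.37883205 431.42161334]
```

View pics/s6.png

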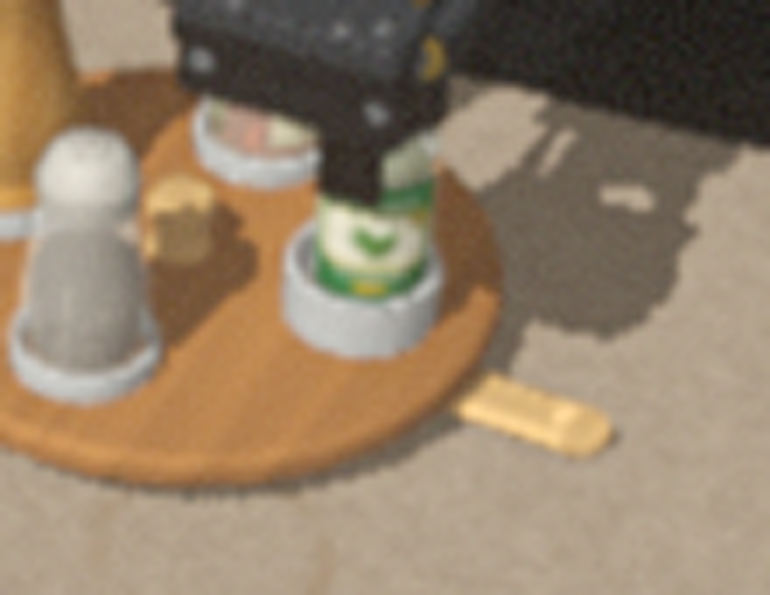

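Side crop: the jar stands upright in the cup, which spans x 282 to 441, and the jar leans towards the cup's leading wall. Knob (180,190), cup (362,260) and tongue tip (610,432) are all within a few pixels of the 174–175° prediction. Do a short hold to confirm nothing creeps.

drive_tool(series=[[0, 0, 0, 0, 0, 0, 0], [0, 0, 0, 0, 0, 0, 0], [0, 0, 0, 0, 0, 0, 0], [0, 0, 0, 0, 0, 0, 0]])

```text
time: 15.4
position: [0.458, -0.0476, 0.0921]
tool_rot: [0.032, 0.999, -0.0, -0.002]
ft_force: [-5.5, -1.3, 23.2]
grip_width: 0.0394
```

```bash
python3 chk.py t7; python3 ang.py t7 64.5; python3 - <<'E'
from h import *
# lemon, spoon, mug unmoved: image change where they lie
a=cv2.imread('pics/side0.png');b=cv2.imread('pics/side_t7.png')
for n,(x,y,w,h) in dict(lemon=(266,275,24,26),spoon=(360,322,65,30),mug=(275,182,42,42),jars=(270,300,75,105)).items():
    print(n,cv2.absdiff(a[y:y+h,x:x+w],b[y:y+h,x:x+w]).mean())
E
```

```text
15.4 [ 0.45797448 -0.04758332  0.09209085] [ 3.22860021e-02  9.99477217e-01 -1.82119622e-04 -1.69493364e-03] [-5.51993338 -1.31535787 23.15999669] [-0.340944    1.10876427 -0.0569654 ] 0.03935826985874043
tcp ang 176.6024258725165 0.07115057737569765
mill [36. 34.] mean,circle turn [64.50786249 64.16801878]
salt [135. 139.] mean,circle turn [64.67593265 64.52134095]
lemon 2.9770299145299144
spoon 1.8627350427350426
mug 1.8269085411942554
jars 11.392677248677249
```

```bash
python3 -c "
from rig import robot
print(robot.hand_in())"
```

```text
the job is handed in; nothing more can be done
None
```

I put the right-most black-capped jar into the empty cup, pressed it to the hard stop, and only then turned the turntable to the front. I handed the job in at about 15.5 s, still gripping and pressing the jar. No verdict is reported.

**Pad:** Before the turn, one more 1 mm of command moved the tool only 0.1 mm while the force rose from about 10 N to 18 N. That means the pad was fully down. During the turn the tool height stayed at 0.0921–0.0922 m, and it is now held down with about 23 N. There is also a sideways force of about 5–6 N.

**Turntable angle:** It turned about 64.5°, which puts the cup at about 174.4°. The pointer tongue measures 175.0° in the top view and 174.0° in the side view, so the two cameras disagree by about 1°. The cup is within about 1° of either. The angle, force and pose held steady through a half-second hold.

**Jar in the cup:** The jar sits 2–3 mm off the cup's centre, towards the leading wall and slightly outward. Its own bearing is therefore about 176.6°, roughly 2° past the tongue. I left that alone rather than disturb the press. It looks upright in the side view, and the grip width reads about 39.5 mm.

**Bystanders:** The spoon and mug look unchanged in the side pictures. The lemon's patch changed slightly more, probably from shadow, and nothing came near it.

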